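# Line up the quarter-turn stud and hold the access panel shut

### The job

On the bench lies a maroon door frame with a spring-hinged wooden access panel standing open. Turn the frame's quarter-turn wing stud until its head lines up with the slot it must pass through in the panel, then swing the panel down over the stud and finish while still holding it pressed flat against the frame with the gripper's fingers, so that the screws can be put in: do not let go at the end. Leave the other things on the bench where they are.

Things in the scene. Friction and masses are not known exactly. Their poses are not given: they have to be found in the camera images.
- frame: Maroon painted wooden door frame, fixed flat on the bench, 30 mm thick, from -300 to +135 mm along its x and -125 to +125 along its y; a glazed light fills its -x end, the access opening (150 x 85 mm) its +x end. Origin on its underside, z up; its +x end is nearest the robot. The hinge runs along its x at y = +90, z = 30 mm (top face); the stud stands on the top face at x = 0, y = -50 mm.
- panel (a joint): Hinge angle of the wooden access panel (rad): 0 = flat against the frame's top face, growing as it opens up; stop at 1.6. Panel 8 mm thick, 200 mm along the hinge, reaching 190 mm from its axis; closed, it points to the frame's -y. A hinge spring keeps it open at about 1.3 to 1.5 and reopens it whenever let go: closed, about 6 N near the free edge keeps it down.
- panel_hinge (a point): Point on the panel's hinge axis, at the middle of its width, level with the frame's top face (the panel's underside). Moves with the panel; axes: x along the hinge, -y along the panel towards its free edge, z out of its outer face (the upper one when closed).
- panel_slot (a point): Centre of the panel's through slot, on its outer face (8 mm above its underside), 142 mm from the hinge axis, mid-width. Axes as panel_hinge. Slot 48 mm long (at right angles to the hinge), 18 mm wide, 118 to 166 mm from the axis. The stud's head must pass up through it; a crosswise head stops the panel about 30 mm short.
- panel_edge (a point): Middle of the panel's free edge, on the outer face, 190 mm from the hinge axis. Axes as panel_hinge.
- stud (a joint): Turning angle of the quarter-turn stud (rad), counter-clockwise from above positive, range -1.7 to 1.7: 0 = its wing lies at right angles to the hinge, in line with the panel's slot. It starts at 0.7 to 1.4 and stays where it is left (light friction, about 0.05 N m).
- stud_head (a point): Centre of the top of the stud's steel wing head, 30 mm above the frame's top face (60 mm above the bench). The wing is an upright flat block 30 mm long (along this point's y), 10 mm thick (along x), 22 mm tall, on a 9 mm round neck 8 mm tall. Closed, the panel leaves the upper 22 mm of it standing proud.
- chisel: Bystander: wood chisel, 250 mm long along x, lying on the bench. Origin 14 mm under its axis.
- clamp: Bystander: grey and steel bar clamp, 300 mm long along x, 28 mm tall, lying flat; jaws to its +y. Origin under the bar.
- offcut: Bystander: wooden offcut block, 60 x 100 x 45 mm. Origin: centre of its underside.
- battery: Bystander: black tool battery, 70 x 120 x 68 mm. Origin: centre of its underside.

How it is judged (in metres and radians):
On the way, in this order (a step that is already met when the one before it is completed fails the run):
1. the stud's head is in line with the slot while the panel still stands open (value of joint stud between -0.25 and 0.25 rad and value of joint panel above 0.6 rad), for 0.2 s.
2. the panel is down over the stud, pressed flat by the fingers (value of joint stud between -0.25 and 0.25 rad and value of joint panel below 0.04 rad and contact force between the fingers and panel above 1.5 N), for 0.2 s.
At the end, for the whole second after the job is handed in: Through the last second the panel lies flat against the frame (within 0.04 rad, about 7 mm at its free edge), still pressed by the fingers with more than 1.5 N, the stud in line with the slot within 0.25 rad, and the chisel, clamp, offcut and battery within 30 mm of where they were (all of step 2 and velocity of joint panel below 0.1 rad/s and distance of each of chisel, clamp, offcut, battery from where it was at the start of the episode below 0.03 m); the arm keeps its last pose, push and grip.
It fails at once if a bystander on the bench was moved by more than 30 mm (distance of any of chisel, clamp, offcut, battery from where it was at the start of the episode above 0.03 m).
It also fails if it takes over 54 s, if anything falls off the work surface, if the arm or the gripper's body presses on something with over 40 N, if the wrist force passes 120 N, or if a joint passes its speed limit or range.

### The arm

A 6-joint arm with a two-finger parallel gripper is mounted at the origin on the work surface. World frame = base frame: x ahead of the robot, y to its left, z up, the work surface at z = 0. Lengths are in mm, angles in rad, forces in N, time in s.
With the tool pointing down it reaches from about 350 to 725 mm from the base axis. Payload 4.3 kg.
Tool frame: the origin (TCP) lies at the very end of the fingers, on their centre line; the grasp point (between the pads) lies 19 mm behind it; z points along the fingers, y is the direction in which the jaws open and shut (so a half turn about z gives the same grasp; the last joint's range is limited). The gripper opens to 85 mm and grips with 20 to 120 N. Pads are 22 mm wide; open, the fingers measure 114 mm over their backs; the gripper's body (76 mm by 85 mm) begins 54 mm behind the grasp point. The pads swing forward as they close: fully open they stand 13 mm farther back than shut.
Start: joints at [1.191, 0.377, 0.081, 1.274, 0, 1.46], TCP at [153.265, 554.235, 231.329] pointing down, gripper open.
Joint ranges: [-2.72, 2.72], [-0.84, 1.66], [-1.02, 1.22], [-1.77, 2.12], [-1.37, 1.28], [-3.14, 3.14]. Speed limits (rad/s): [2.57, 2.57, 3.14, 3.14, 3.14, 3.14].

### API

Orientations are given as a unit quaternion [w, x, y, z].
In Python, from station import ctrl gives the robot as it stands. The module is installed in compiled form; this text tells all that it offers.
- The arm moves only by the tool move_arm, never from a script. Its argument "steps" is a list of rows, each an object with "xyz": the shift along the tool's x, y, z in mm, a list of three; "spin": the turn about the tool's z in rad; "gripper": the opening, from 0 (shut) to 1 (fully open). A call has 1 to 12 rows; each row shifts and turns the commanded pose from where the row before left it, along the tool's axes as they then stand; what a row does not reach is not made up. A row lasts 1/12 s, in which the tool goes at most 41.7 mm and 7.16 degrees, less where a joint would pass 70% of its speed; a pose out of reach is approached as far as the arm can. A call is refused whole if a number of a shift passes 41.7 or a number of a turn 0.125, either way. A call with a gripper value outside its range is refused whole. The fingers move at their own pace and stop on an object; the grip force is fixed at half the most. Time passes only in rows, so rows that do not move let the fingers close. It gives the time, the measured TCP pose, the force and the opening at its end, in the units of the state.
- ctrl.sense(): the state, without advancing time (a new reading comes with each control period).
- ctrl.camera(name): name is "scene" or "top" or "wrist"; returns a dict with "img" (420x560x3 uint8, blue, green, red), "fx", "fy", "cx", "cy" (pixels), "k1" (the pictures are not rectified: a ray, as slopes to the right and down, at radius r is drawn at 1 + k1 r^2 times it, then the intrinsics apply), "camera_from_world" (4x4, takes a point from world to camera coordinates). Camera axes: x right, y down, z forward; pixel columns grow to the right and rows downward; lengths in mm; the calibration is good to about 2 mm. A picture is of the moment at which its call begins. There is no depth.
- ctrl.finish_job(): hands the job in, once; it reports no verdict.
The state is a dict: "time_s": time; "joint_pos": joint angles; "dq": joint speeds; "joint_torque": joint torques, N m; "tcp_pos": TCP position; "tool_rot": TCP orientation; "wrist_force": force on the tool from outside, world axes, zero at the start; "ft_torque": the same for the moment, N m; "opening": finger opening in mm.
Only numpy, scipy, OpenCV 4.12 (cv2) and the standard library are available. Lean on these libraries where they do the work, as an engineer would, in place of code of your own. Each camera call takes 0.05 s, during which the arm holds its last target.

## Working session

There is one attempt and no reset: what is moved stays moved. The work goes in short steps, Python scripts to look and compute and a tool call to move; the robot and the scene stay as the last step left them, time stands still between calls to the robot, and variables do not carry over. Pictures are saved under pics/ and viewed, and the job is handed in when it is done.

Besides the shell and the picture viewer there is one more tool, called in YAML: its name, and indented under it one key for each argument. move_arm: Moves the arm, as the interface text tells. Its arguments: {"type":"object","properties":{"steps":{"type":"array"}},"required":["steps"]}

```bash
mkdir -p pics; cat > h.py <<'E'
import numpy as np, cv2
from station import ctrl
def cam(n,f=None):
    c=ctrl.camera(n)
    if f: cv2.imwrite('pics/'+f,c['img'])
    return c
def K(c): return np.array([[c['fx'],0,c['cx']],[0,c['fy'],c['cy']],[0,0,1.]])
def ray(c,u,v):
    p=cv2.undistortPoints(np.array([[[u,v]]],float),K(c),np.array([c['k1'],0,0,0,0.]))[0,0]
    T=np.array(c['camera_from_world']);R=T[:3,:3];o=-R.T@T[:3,3]
    d=R.T@np.array([p[0],p[1],1]);return o,d/np.linalg.norm(d)
def onz(c,u,v,z):
    o,d=ray(c,u,v);return o+d*(z-o[2])/d[2]
def proj(c,P):
    T=np.array(c['camera_from_world']);q=T[:3,:3]@np.array(P,float)+T[:3,3]
    x=q[:2]/q[2];x=x*(1+c['k1']*(x@x));return x[0]*c['fx']+c['cx'],x[1]*c['fy']+c['cy']
def tri(a,b):
    (o1,d1),(o2,d2)=a,b
    s=np.linalg.lstsq(np.c_[d1,-d2],o2-o1,rcond=None)[0]
    p,q=o1+s[0]*d1,o2+s[1]*d2
    return (p+q)/2,np.linalg.norm(p-q)
E
python3 - <<'E'
from h import *
for n in('scene','top','wrist'):
    c=cam(n,n+'0.png')
s=ctrl.sense();print(s)
E
```

```text
{'time_s': 0.15, 'joint_pos': array([1.19071604e+00, 3.77887907e-01, 7.99428370e-02, 1.27438957e+00,
       2.03016804e-06, 1.46051633e+00]), 'dq': array([ 0.00096794, -0.00105543,  0.00373635, -0.0007184 , -0.00044434,
        0.0010839 ]), 'joint_torque': array([ 9.75017574e-04, -4.64034569e+01,  2.70171386e+01,  1.38744080e-02,
       -1.18711050e-04,  1.52759947e-05]), 'tcp_pos': array([153.05874937, 553.74412939, 230.58359576]), 'tool_rot': array([-1.87682466e-04,  1.34491327e-01,  9.90914472e-01, -7.45905616e-04]), 'wrist_force': array([ 0.07739136, -0.06538638, -0.35749907]), 'ft_torque': array([-0.04295913,  0.02704056,  0.00837582]), 'opening': 85.60637222228776}
```

View pics/scene0.png

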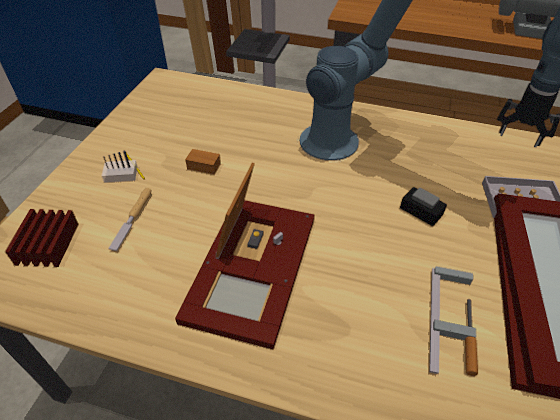

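View pics/top0.png

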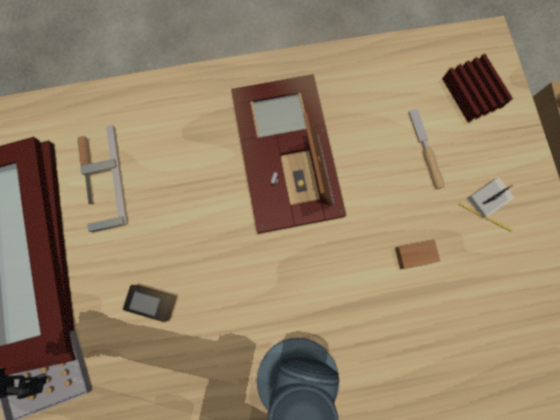

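View pics/wrist0.png

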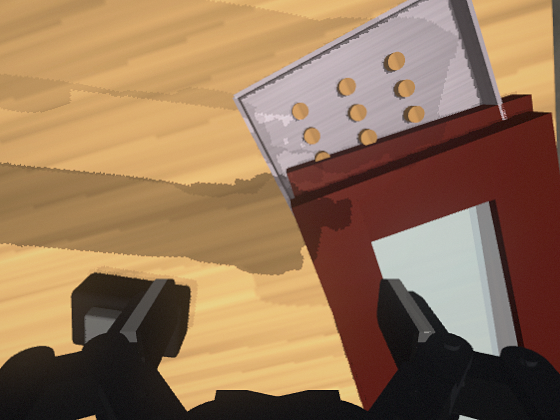

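The scene view shows the frame at about (250,270) with its panel standing up. In the top view the frame corners are about (233,90), (315,76), (344,214) and (258,231), and the stud is near (275,177). Next I'll measure.

```bash
python3 - <<'E'
from h import *
c=cam('top');im=c['img']
hsv=cv2.cvtColor(im,cv2.COLOR_BGR2HSV)
cv2.imwrite('pics/t1.png',cv2.resize(im[65:245,220:360],None,fx=4,fy=4,interpolation=cv2.INTER_CUBIC)[:600])
cv2.imwrite('pics/t2.png',cv2.resize(im[110:240,230:350],None,fx=4.5,fy=4.5,interpolation=cv2.INTER_CUBIC))
for u,v in [(233,90),(315,76),(344,214),(258,231)]: print(onz(c,u,v,30).round(1))
T=np.array(c['camera_from_world']);print((-T[:3,:3].T@T[:3,3]).round(0),c['fx'],c['k1'])
s=cam('scene')
cv2.imwrite('pics/s1.png',cv2.resize(s['img'][155:350,170:325],None,fx=3.8,fy=3.8,interpolation=cv2.INTER_CUBIC)[:600])
hs=cv2.cvtColor(im,cv2.COLOR_BGR2HSV)
print(hs[150,250],hs[100,240],hs[200,340],im[177,275])
E
```

```text
[823.2  45.2  30. ]
[ 825.3 -200.3   30. ]
[ 404.3 -199.4   30. ]
[399.  39.  30.]
[ 240.  -11. 1091.] 395.38206214704985 -0.04322412327783721
[  5 129  97] [  8 131  97] [  4 133  98] [140 140 145]
```

View pics/t2.png

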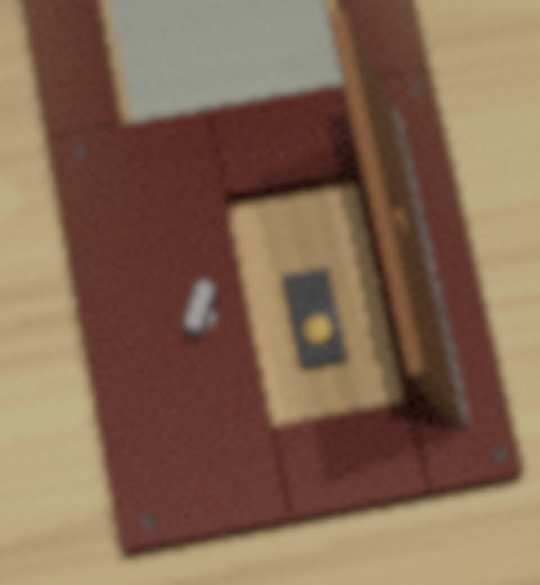

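View pics/s1.png

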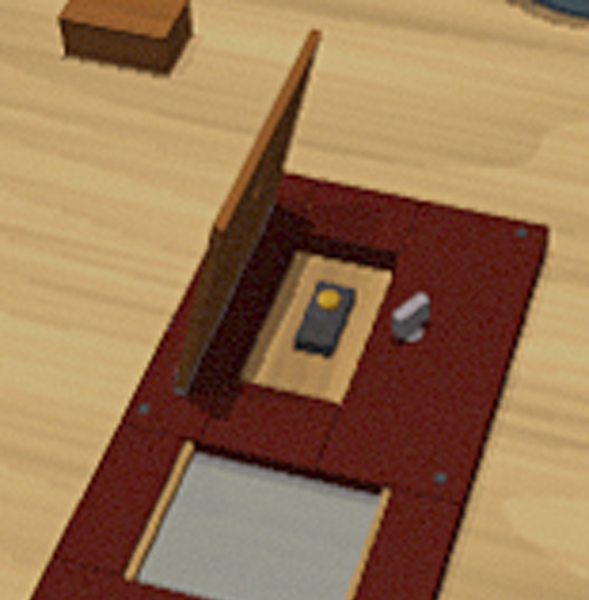

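```bash
cat > m.py <<'E'
from h import *
def maroon(im):
    h=cv2.cvtColor(im,cv2.COLOR_BGR2HSV)
    return (((h[...,0]<10)|(h[...,0]>172))&(h[...,1]>90)).astype(np.uint8)*255
E
python3 - <<'E'
from m import *
for n,box in (('top',(60,250,220,360)),('scene',(160,360,165,330))):
    c=cam(n);m=maroon(c['img']);z=np.zeros_like(m);a=box;z[a[0]:a[1],a[2]:a[3]]=m[a[0]:a[1],a[2]:a[3]]
    z=cv2.morphologyEx(z,cv2.MORPH_OPEN,np.ones((3,3)))
    k,_=cv2.findContours(z,cv2.RETR_EXTERNAL,cv2.CHAIN_APPROX_NONE);k=max(k,key=cv2.contourArea)
    hull=cv2.convexHull(k); ap=cv2.approxPolyDP(hull,3,True)[:,0]
    print(n,ap.tolist())
    for u,v in ap: print(onz(c,u,v,30).round(1),onz(c,u,v,0).round(1))
    o=c['img'].copy();cv2.drawContours(o,[k],-1,(0,255,0),1)
    cv2.imwrite(f'pics/{n}m.png',cv2.resize(o[a[0]:a[1],a[2]:a[3]],None,fx=3,fy=3,interpolation=cv2.INTER_NEAREST))
E
```

```text
top [[290, 81], [322, 120], [344, 215], [258, 232], [239, 130], [237, 91]]
[ 822.1 -124.6   30. ] [ 838.6 -127.8    0. ]
[ 684.3 -193.4   30. ] [ 696.9 -198.6    0. ]
[ 401.6 -198.8   30. ] [ 406.2 -204.1    0. ]
[396.4  39.4  30. ] [400.8  40.8   0. ]
[695.9  46.3  30. ] [708.7  47.9   0. ]
[817.9  34.1  30. ] [834.2  35.4   0. ]
scene [[244, 201], [313, 215], [270, 347], [176, 321], [215, 238]]
[ 406.5 -173.8   30. ] [ 378.7 -185.6    0. ]
[401.7  40.8  30. ] [373.7  35.7   0. ]
[839.   46.7  30. ] [824.7  41.8   0. ]
[ 840.1 -190.6   30. ] [ 825.8 -203.     0. ]
[ 568.9 -201.3   30. ] [ 546.2 -214.     0. ]
```

View pics/topm.png

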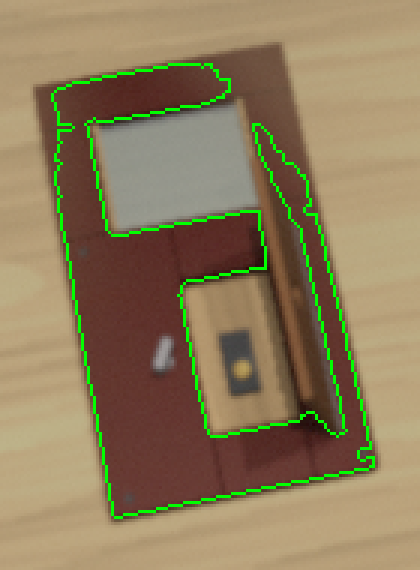

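View pics/scenem.png

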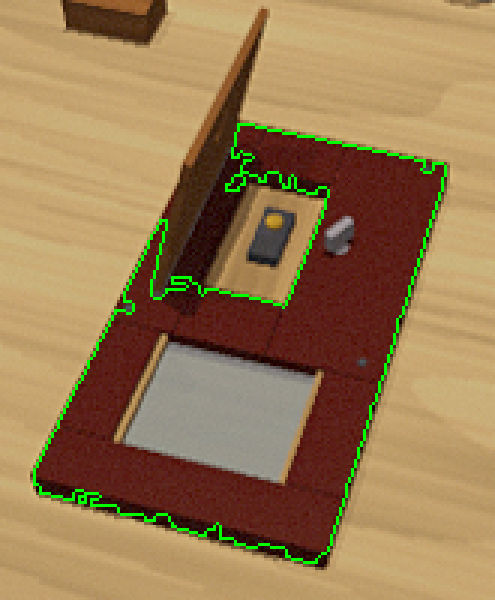

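```bash
python3 - <<'E'
from h import *
t=cam('top');s=cam('scene')
cv2.imwrite('pics/st.png',np.hstack([cv2.resize(t['img'][160:195,255:295],None,fx=10,fy=10,interpolation=cv2.INTER_NEAREST),cv2.resize(s['img'][220:255,260:300],None,fx=10,fy=10,interpolation=cv2.INTER_NEAREST)]))
print(proj(t,(536.5,-32.3,60)),proj(s,(536.5,-32.3,60)))
E
```

```text
(np.float64(275.12011744663175), np.float64(175.24898644099446)) (np.float64(275.88231288759636), np.float64(236.02620468163562))
```

View pics/st.png

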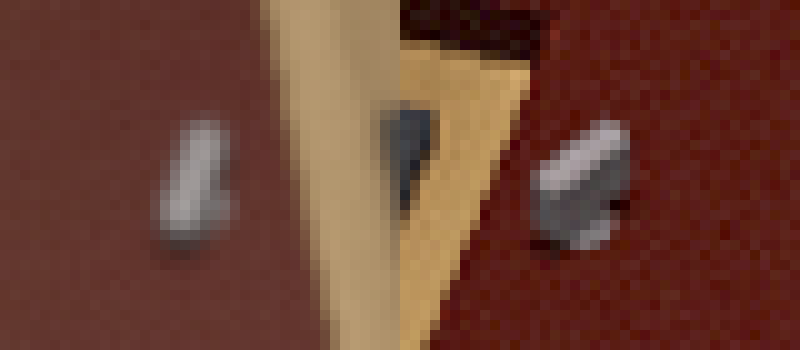

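```bash
python3 - <<'E'
from h import *
t=cam('top');s=cam('scene')
print(onz(t,274.2,177.4,60),onz(s,277.8,235.5,60),tri(ray(t,274.2,177.4),ray(s,277.8,235.5)))
for a,b in (((272.3,182.3),(275.9,172.7)),): print(onz(t,*a,60),onz(t,*b,60))
for a,b in (((273.7,238.3),(282.1,232.8)),): print(onz(s,*a,60),onz(s,*b,60))
# panel edge: corners in top/scene of free edge
print(t['camera_from_world'],s['camera_from_world'])
E
```

```text
[530.98422776 -28.8358019   60.        ] [533.14932498 -27.83495283  60.        ] (array([531.50195017, -28.6112871 ,  57.95014005]), np.float64(0.5318137390953329))
[518.37684455 -21.49539751  60.        ] [543.20083321 -35.58730015  60.        ]
[546.03182561 -35.57997338  60.        ] [520.30575732 -19.36806383  60.        ]
[[-1.72987167e-01 -9.84907301e-01 -5.74872323e-03  3.69388733e+01]
 [-9.62766934e-01  1.70323786e-01 -2.09927699e-01  4.62296244e+02]
 [ 2.07738468e-01 -3.07801172e-02 -9.77700012e-01  1.01592510e+03]
 [ 0.00000000e+00  0.00000000e+00  0.00000000e+00  1.00000000e+00]] [[-2.79846221e-01  9.59923684e-01  1.52516796e-02  1.51938470e+02]
 [ 7.00218446e-01  2.14951302e-01 -6.80801048e-01 -2.78844672e+02]
 [-6.56795418e-01 -1.79840093e-01 -7.32309579e-01  1.61231212e+03]
 [ 0.00000000e+00  0.00000000e+00  0.00000000e+00  1.00000000e+00]]
```

move_arm:
  steps:
    - {"xyz": [-22,-19,0],"spin": 0,"gripper": 1}
    - {"xyz": [-22,-19,0],"spin": 0,"gripper": 1}
    - {"xyz": [-22,-19,0],"spin": 0,"gripper": 1}
    - {"xyz": [-22,-19,0],"spin": 0,"gripper": 1}
    - {"xyz": [-22,-19,0],"spin": 0,"gripper": 1}
    - {"xyz": [-22,-19,0],"spin": 0,"gripper": 1}
    - {"xyz": [-22,-19,0],"spin": 0,"gripper": 1}
    - {"xyz": [-22,-19,0],"spin": 0,"gripper": 1}
    - {"xyz": [-22,-19,0],"spin": 0,"gripper": 1}
    - {"xyz": [-22,-19,0],"spin": 0,"gripper": 1}
    - {"xyz": [-22,-19,0],"spin": 0,"gripper": 1}
    - {"xyz": [-22,-19,0],"spin": 0,"gripper": 1}

```text
time_s: 1.55
tcp_pos: [347.6, 262.9, 231.6]
tool_rot: [0.0, 0.134, 0.991, 0.0]
wrist_force: [0.3, 0.8, -0.3]
opening: 85.2
```

move_arm:
  steps:
    - {"xyz": [-22,-19,0],"spin": 0,"gripper": 1}
    - {"xyz": [-22,-19,0],"spin": 0,"gripper": 1}
    - {"xyz": [-22,-19,0],"spin": 0,"gripper": 1}
    - {"xyz": [-22,-19,0],"spin": 0,"gripper": 1}
    - {"xyz": [-22,-19,0],"spin": 0,"gripper": 1}
    - {"xyz": [-22,-19,0],"spin": 0,"gripper": 1}
    - {"xyz": [-22,-19,0],"spin": 0,"gripper": 1}
    - {"xyz": [-22,-19,0],"spin": 0,"gripper": 1}
    - {"xyz": [-22,-19,0],"spin": 0,"gripper": 1}
    - {"xyz": [-22,-19,0],"spin": 0,"gripper": 0.7}
    - {"xyz": [0,0,0],"spin": 0.1,"gripper": 0.6}
    - {"xyz": [0,0,0],"spin": 0.1,"gripper": 0.6}

```text
time_s: 2.55
tcp_pos: [509.3, 20.8, 231.1]
tool_rot: [0.0, 0.236, 0.972, 0.0]
wrist_force: [-0.1, 1.2, -0.6]
opening: 52.4
```

move_arm:
  steps:
    - {"xyz": [0,0,0],"spin": 0.08,"gripper": 0.6}
    - {"xyz": [0,0,0],"spin": 0,"gripper": 0.6}
    - {"xyz": [0,0,0],"spin": 0,"gripper": 0.6}

```text
time_s: 2.8
tcp_pos: [508.4, 22.3, 231.4]
tool_rot: [0.0, 0.271, 0.963, 0.0]
wrist_force: [0.9, 0.4, -0.1]
opening: 51.4
```

```bash
python3 - <<'E'
from h import *
c=cam('wrist','w1.png');s=cam('scene','s2.png')
x=ctrl.sense();print(x['time_s'],x['tcp_pos'],x['tool_rot'],x['joint_pos'],x['opening'])
print(proj(c,(533,-29,60)))
E
```

```text
2.9 [508.27720135  22.47773078 231.36011619] [5.26997818e-05 2.70562128e-01 9.62702514e-01 4.75599978e-05] [-8.05903928e-02  2.42277453e-01 -1.06876702e-01  1.22152046e+00
  7.30908247e-05  4.67363392e-01] 51.234784518693566
(np.float64(245.59273506498764), np.float64(237.68076565218576))
```

View pics/w1.png

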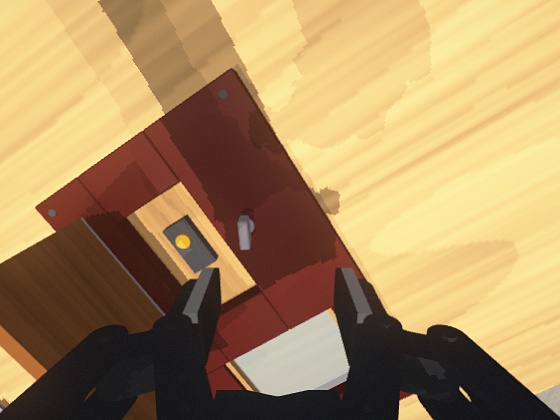

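The wrist view shows the wing head near (245,235), which agrees with the predicted (245.6,237.7). I'll zoom in to refine its position and angle.

```bash
python3 - <<'E'
from h import *
im=cv2.imread('pics/w1.png')
cv2.imwrite('pics/w1z.png',cv2.resize(im[205:260,220:275],None,fx=10,fy=10,interpolation=cv2.INTER_NEAREST))
c=cam('wrist')
for u,v in [(223,94),(52,213),(235,70),(36,207)]: print(onz(c,u,v,30).round(1))
E
```

```text
[409.8  22.9  30. ]
[ 413.9 -194.7   30. ]
[398.3  43.9  30. ]
[ 400.3 -204.5   30. ]
```

View pics/w1z.png

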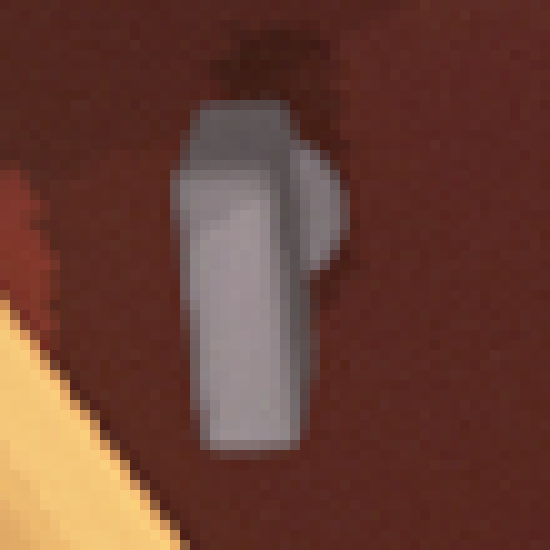

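```bash
python3 - <<'E'
from h import *
c=cam('wrist')
f=lambda x,y:onz(c,220+x/10,205+y/10,60)
a,b,m=f(225,172),f(251,448),f(238,310);d=b-a
print(m,np.linalg.norm(d),np.arctan2(d[1],d[0]))
s=ctrl.sense();w,x,y,z=s['tool_rot']
from scipy.spatial.transform import Rotation as Ro
R=Ro.from_quat([x,y,z,w]).as_matrix();print(R.round(3),np.arctan2(R[1,1],R[0,1]),R.T@(m-s['tcp_pos']))
E
```

```text
[530.56210677 -29.35530822  60.        ] 28.737935967545898 -0.490577807453296
[[-0.853  0.521  0.   ]
 [ 0.521  0.853  0.   ]
 [-0.     0.    -1.   ]] 1.022322209511664 [-46.02301101 -32.68613491 171.37436599]
```

move_arm:
  steps:
    - {"xyz": [-23,-16,0],"spin": -0.06,"gripper": 0.6}
    - {"xyz": [-24.5,-15.3,0],"spin": 0,"gripper": 0.6}
    - {"xyz": [0,0,35],"spin": 0,"gripper": 0.6}
    - {"xyz": [0,0,35],"spin": 0,"gripper": 0.6}
    - {"xyz": [0,0,35],"spin": 0,"gripper": 0.6}
    - {"xyz": [0,0,25],"spin": 0,"gripper": 0.6}
    - {"xyz": [0,0,0],"spin": 0,"gripper": 0.6}
    - {"xyz": [0,0,0],"spin": 0,"gripper": 0.6}

```text
time_s: 3.67
tcp_pos: [532.5, -27.9, 100.4]
tool_rot: [-0.002, 0.242, 0.97, -0.0]
wrist_force: [0.6, 0.6, 0.6]
opening: 51.0
```

```bash
python3 - <<'E'
from h import *
c=cam('wrist','w2.png');s=cam('scene','s3.png')
cv2.imwrite('pics/s3.png',cv2.resize(s['img'][120:340,150:400],None,fx=2.5,fy=2.5))
x=ctrl.sense();print(x['tcp_pos'],x['wrist_force'])
E
```

```text
[535.43245041 -28.4421542  103.176809  ] [ 0.41402954  0.16324391 -0.82125988]
```

View pics/w2.png

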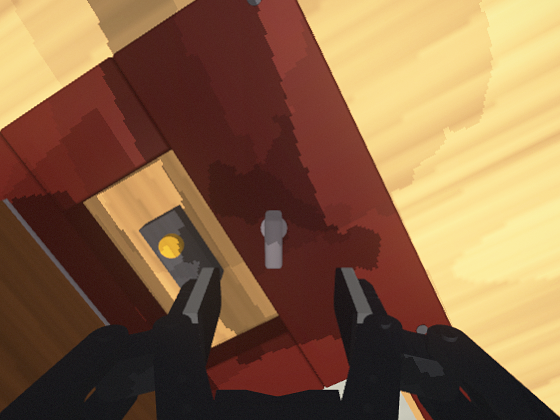

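View pics/s3.png

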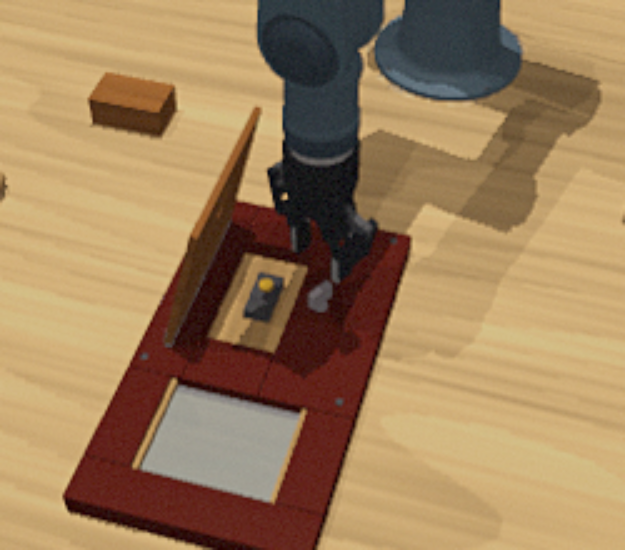

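The wing stands upright in the wrist image at about (273,240), between the jaws. I'll compare it with the TCP position again.

```bash
python3 - <<'E'
from h import *
c=cam('wrist');im=c['img']
cv2.imwrite('pics/w2z.png',cv2.resize(im[195:285,230:320],None,fx=6,fy=6,interpolation=cv2.INTER_NEAREST))
x=ctrl.sense();print(x['tcp_pos'],x['tool_rot'],proj(c,(531,-29,60)),proj(c,x['tcp_pos']*[1,1,0]+[0,0,60]))
E
```

```text
[535.96179477 -28.55258511 103.66506072] [2.09010927e-03 2.42252778e-01 9.70210898e-01 1.91137304e-04] (np.float64(273.27390682825467), np.float64(239.14321662530222)) (np.float64(278.02731172166136), np.float64(245.83389884173172))
```

View pics/w2z.png

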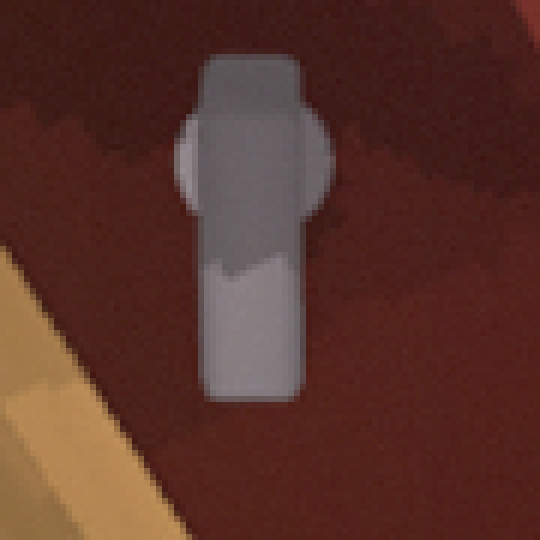

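move_arm:
  steps:
    - {"xyz": [5,-3,0],"spin": 0,"gripper": 0.6}
    - {"xyz": [0,0,20],"spin": 0,"gripper": 0.6}
    - {"xyz": [0,0,15],"spin": 0,"gripper": 0.6}
    - {"xyz": [0,0,15],"spin": 0,"gripper": 0.6}
    - {"xyz": [0,0,10],"spin": 0,"gripper": 0.6}
    - {"xyz": [0,0,0],"spin": 0,"gripper": 0.6}
    - {"xyz": [0,0,0],"spin": 0,"gripper": 0.6}
    - {"xyz": [0,0,0],"spin": 0,"gripper": 0.6}

```text
time_s: 4.48
tcp_pos: [529.1, -28.8, 42.5]
tool_rot: [0.001, 0.242, 0.97, 0.0]
wrist_force: [-0.6, 0.2, -0.2]
opening: 51.2
```

move_arm:
  steps:
    - {"xyz": [-1,0,4],"spin": 0,"gripper": 0.5}
    - {"xyz": [0,0,0],"spin": 0,"gripper": 0.3}
    - {"xyz": [0,0,0],"spin": 0,"gripper": 0.2}
    - {"xyz": [0,0,0],"spin": 0,"gripper": 0.1}
    - {"xyz": [0,0,0],"spin": 0,"gripper": 0.05}
    - {"xyz": [0,0,0],"spin": 0,"gripper": 0.05}
    - {"xyz": [0,0,0],"spin": 0,"gripper": 0.05}
    - {"xyz": [0,0,0],"spin": 0,"gripper": 0.05}

```text
time_s: 5.15
tcp_pos: [529.4, -29.0, 37.7]
tool_rot: [0.0, 0.242, 0.97, 0.0]
wrist_force: [-0.9, 0.5, 5.6]
opening: 9.0
```

move_arm:
  steps:
    - {"xyz": [0,0,0],"spin": 0.1,"gripper": 0.05}
    - {"xyz": [0,0,0],"spin": 0.1,"gripper": 0.05}
    - {"xyz": [0,0,0],"spin": 0.1,"gripper": 0.05}
    - {"xyz": [0,0,0],"spin": 0.1,"gripper": 0.05}
    - {"xyz": [0,0,0],"spin": 0.1,"gripper": 0.05}
    - {"xyz": [0,0,0],"spin": 0.1,"gripper": 0.05}
    - {"xyz": [0,0,0],"spin": 0.1,"gripper": 0.05}
    - {"xyz": [0,0,0],"spin": 0.1,"gripper": 0.05}
    - {"xyz": [0,0,0],"spin": 0.1,"gripper": 0.05}
    - {"xyz": [0,0,0],"spin": 0.1,"gripper": 0.05}
    - {"xyz": [0,0,0],"spin": 0.06,"gripper": 0.05}
    - {"xyz": [0,0,0],"spin": 0,"gripper": 0.05}

```text
time_s: 6.15
tcp_pos: [530.9, -28.1, 37.7]
tool_rot: [0.0, 0.7, 0.714, 0.002]
wrist_force: [3.1, 3.5, 0.9]
opening: 8.9
```

```bash
python3 - <<'E'
from h import *
s=cam('scene')
cv2.imwrite('pics/s4.png',cv2.resize(s['img'][120:340,150:400],None,fx=2.5,fy=2.5))
x=ctrl.sense();print(x['tcp_pos'],x['tool_rot'],x['wrist_force'],x['ft_torque'],x['joint_pos'],x['opening'])
w,a,b,_=x['tool_rot'];print(np.arctan2(b*b-a*a,2*a*b))
E
```

```text
[530.86858403 -28.0746889   37.70699346] [3.38308168e-04 6.99342307e-01 7.14783858e-01 2.06375092e-03] [3.90074611 4.86258262 1.31442012] [ 0.80883912 -0.57948524 -0.06414805] [-0.17397024  0.43035673 -0.3732746   0.76427445  0.00302306  1.37499233] 8.346231732615642
0.02183813252484916
```

View pics/s4.png

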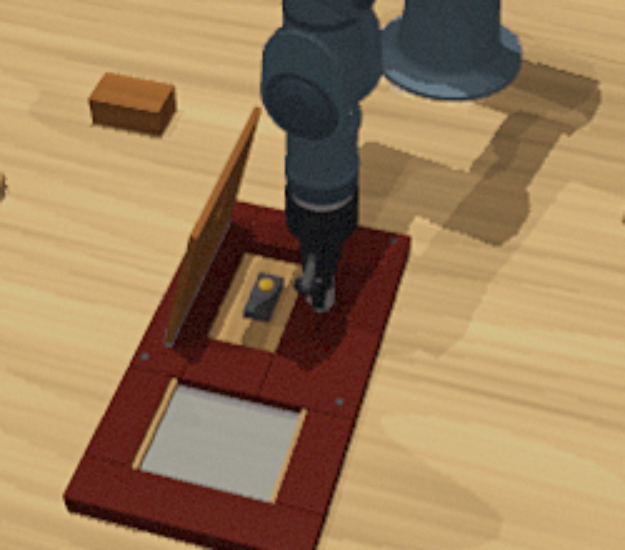

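move_arm:
  steps:
    - {"xyz": [0,0,0],"spin": 0,"gripper": 0.35}
    - {"xyz": [0,0,0],"spin": 0,"gripper": 0.35}
    - {"xyz": [0,0,0],"spin": 0,"gripper": 0.35}
    - {"xyz": [0,0,-15],"spin": 0,"gripper": 0.35}
    - {"xyz": [0,0,-30],"spin": 0,"gripper": 0.35}
    - {"xyz": [0,0,-35],"spin": 0,"gripper": 0.3}
    - {"xyz": [0,-10,-35],"spin": 0,"gripper": 0.2}
    - {"xyz": [0,-10,-35],"spin": 0,"gripper": 0.1}
    - {"xyz": [0,-10,-35],"spin": 0,"gripper": 0}
    - {"xyz": [0,-10,-30],"spin": 0,"gripper": 0}
    - {"xyz": [0,-3,-5],"spin": 0,"gripper": 0}
    - {"xyz": [0,0,0],"spin": 0,"gripper": 0}

```text
time_s: 7.2
tcp_pos: [486.8, -30.5, 259.7]
tool_rot: [0.002, 0.7, 0.714, 0.001]
wrist_force: [-0.1, -0.1, -1.0]
opening: -0.1
```

```bash
python3 - <<'E'
from h import *
s=cam('scene')
cv2.imwrite('pics/s5.png',cv2.resize(s['img'][120:340,150:400],None,fx=2.5,fy=2.5))
t=cam('top')
cv2.imwrite('pics/t5.png',cv2.resize(t['img'][110:240,230:350],None,fx=4.5,fy=4.5))
x=ctrl.sense();print(x['tcp_pos'],x['tool_rot'],x['wrist_force'],x['opening'])
F=np.array([533,-78,30]);ex=np.array([-1,-.019,0]);ey=np.array([.019,-1,0]);ez=np.array([0,0,1])
for th in (1.3,1.4,1.5):
  for X in (100,-100):
    P=F+ex*X+90*ey+190*(-np.cos(th)*ey+np.sin(th)*ez)
    P2=P+8*(np.sin(th)*ey+np.cos(th)*ez)
    u,v=proj(s,P);u2,v2=proj(s,P2)
    print(th,X,((u-150)*2.5,(v-120)*2.5),((u2-150)*2.5,(v2-120)*2.5),[(a-b)*4.5 for a,b in zip(proj(t,P),(230,110))])
E
```

```text
[485.77236623 -30.12894826 256.35739167] [-3.44669821e-04  6.99705643e-01  7.14431104e-01 -3.04677943e-04] [-0.37898387  0.11247226 -1.04804532] 0.0925079906625362
1.3 100 (np.float64(265.2742261926116), np.float64(108.97858771151462)) (np.float64(258.3316057743831), np.float64(106.13561773248236)) [np.float64(397.4493866500853), np.float64(373.813980412739)]
1.3 -100 (np.float64(200.8820879545786), np.float64(240.1107410678282)) (np.float64(193.060621832297), np.float64(236.942565508837)) [np.float64(318.21678523971616), np.float64(14.311651727126431)]
1.4 100 (np.float64(248.62120390644222), np.float64(102.8557557714943)) (np.float64(241.5571328128985), np.float64(100.54891490522678)) [np.float64(433.98423440197286), np.float64(365.0174048203111)]
1.4 -100 (np.float64(182.1662117916842), np.float64(233.20600389636604)) (np.float64(174.2469491363329), np.float64(230.56671619948645)) [np.float64(352.797386571098), np.float64(4.680350477312864)]
1.5 100 (np.float64(231.78516392900548), np.float64(98.04083594649711)) (np.float64(224.69572332422317), np.float64(96.29964030922565)) [np.float64(470.9594987472838), np.float64(356.93578686213385)]
1.5 -100 (np.float64(163.33946437021424), np.float64(227.597890722473)) (np.float64(155.43371931444725), np.float64(225.52255131811805)) [np.float64(387.95139503008414), np.float64(-3.5589712854625546)]
```

View pics/s5.png

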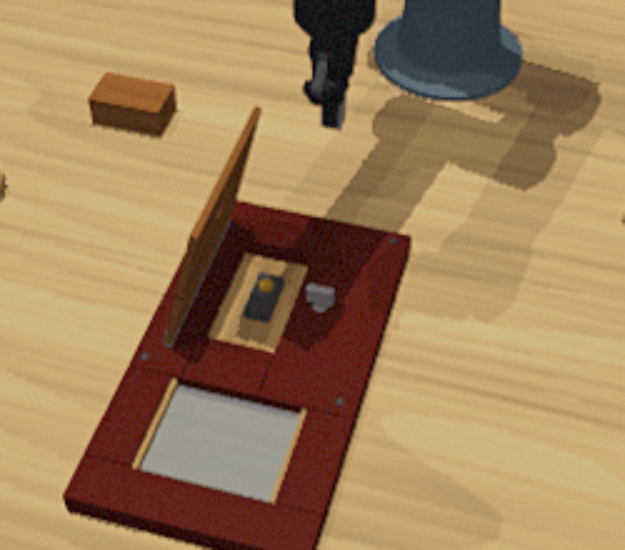

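View pics/t5.png

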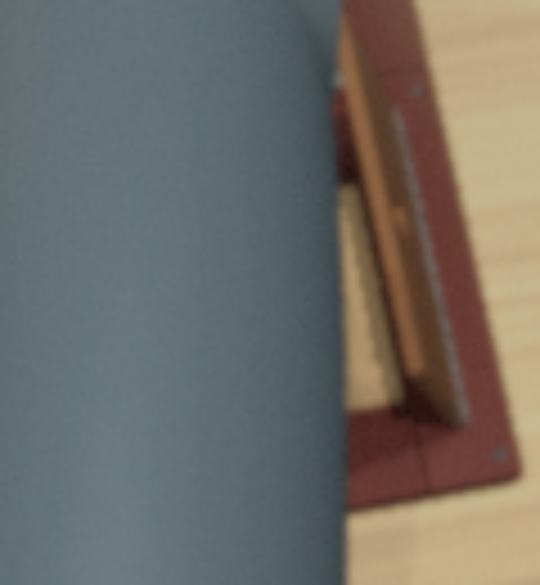

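The panel stands at about 1.31 rad. I'll zoom in on the stud to check its angle before pushing the panel.

```bash
python3 - <<'E'
from h import *
s=cam('scene')
cv2.imwrite('pics/s6.png',cv2.resize(s['img'][222:252,260:300],None,fx=15,fy=15,interpolation=cv2.INTER_NEAREST))
for a in (-.2,0,.2):
  d=15*np.array([-np.sin(a+.019)*-1*1,-np.cos(a),0])
  print(a,[((u-260)*15,(v-222)*15) for u,v in (proj(s,np.array([531,-28.5,60])+k*d) for k in (-1,1))])
E
```

```text
-0.2 [(np.float64(339.7688062039188), np.float64(221.78416725218227)), (np.float64(194.66712221016053), np.float64(164.75370255154772))]
0 [(np.float64(345.9998164640308), np.float64(210.2512026739555)), (np.float64(188.23684111084106), np.float64(176.1508407898097))]
0.2 [(np.float64(349.0583996432949), np.float64(198.07363259559992)), (np.float64(184.9230213345524), np.float64(188.2623727730484))]
```

View pics/s6.png

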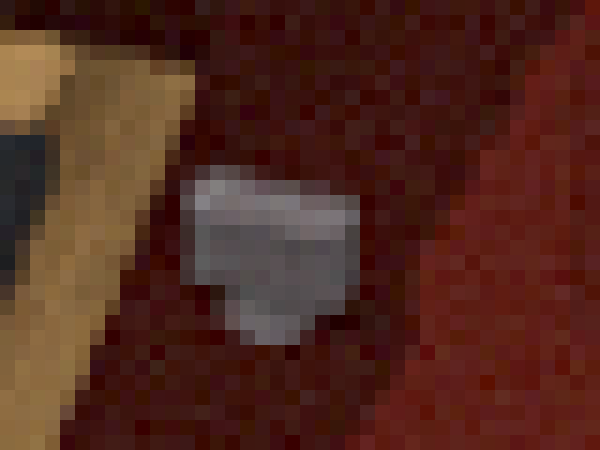

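move_arm:
  steps:
    - {"xyz": [-30,0,0],"spin": 0,"gripper": 0}
    - {"xyz": [-35,0,0],"spin": 0,"gripper": 0}
    - {"xyz": [-35,0,0],"spin": 0,"gripper": 0}
    - {"xyz": [-35,0,0],"spin": 0,"gripper": 0}
    - {"xyz": [-25,0,0],"spin": 0,"gripper": 0}
    - {"xyz": [0,0,0],"spin": 0,"gripper": 0}
    - {"xyz": [0,0,25],"spin": 0,"gripper": 0}
    - {"xyz": [0,0,25],"spin": 0,"gripper": 0}
    - {"xyz": [0,0,20],"spin": 0,"gripper": 0}
    - {"xyz": [0,0,0],"spin": 0,"gripper": 0}
    - {"xyz": [0,0,0],"spin": 0,"gripper": 0}

```text
time_s: 8.27
tcp_pos: [487.7, -188.5, 185.1]
tool_rot: [-0.003, 0.699, 0.715, -0.001]
wrist_force: [0.1, 0.3, 0.3]
opening: -0.1
```

```bash
python3 - <<'E'
from h import *
s=cam('scene')
cv2.imwrite('pics/s7.png',cv2.resize(s['img'][80:340,150:400],None,fx=2.3,fy=2.3))
x=ctrl.sense();p=x['tcp_pos'];print(p,x['tool_rot'],x['wrist_force'])
# path at r=158, leading half width 11
hy=-169
for th in (1.31,1.2,1.1,1.0,.9,.8,.7,.6,.5,.4,.3,.2,.1,.05,0):
  r=158;print(th,round(hy+r*np.cos(th)-8*np.sin(th)-11,1),round(30+r*np.sin(th)+8*np.cos(th),1))
E
```

```text
[ 488.90506829 -189.19914499  186.68566654] [-1.20138495e-03  6.99456210e-01  7.14674407e-01 -2.45098768e-04] [-0.08812806  0.05134523  0.47970286]
1.31 -147.0 184.7
1.2 -130.2 180.2
1.1 -115.5 174.4
1.0 -101.4 167.3
0.9 -88.1 158.7
0.8 -75.7 148.9
0.7 -64.3 137.9
0.6 -54.1 125.8
0.5 -45.2 112.8
0.4 -37.6 98.9
0.3 -31.4 84.3
0.2 -26.7 69.2
0.1 -23.6 53.7
0.05 -22.6 45.9
0 -22.0 38.0
```

View pics/s7.png

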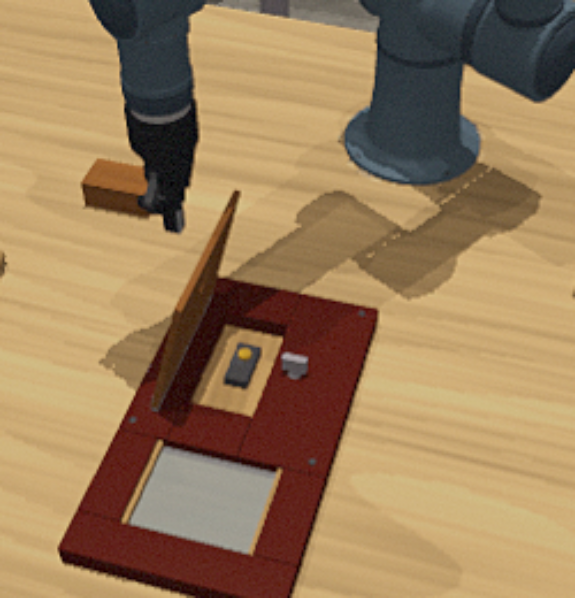

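move_arm:
  steps:
    - {"xyz": [21,0,0],"spin": 0,"gripper": 0}
    - {"xyz": [21,0,2],"spin": 0,"gripper": 0}
    - {"xyz": [0,0,0],"spin": 0,"gripper": 0}
    - {"xyz": [17,0,4.5],"spin": 0,"gripper": 0}
    - {"xyz": [14.5,0,6],"spin": 0,"gripper": 0}
    - {"xyz": [14,0,7],"spin": 0,"gripper": 0}
    - {"xyz": [13.5,0,8.5],"spin": 0,"gripper": 0}
    - {"xyz": [12.5,0,10],"spin": 0,"gripper": 0}
    - {"xyz": [0,0,0],"spin": 0,"gripper": 0}
    - {"xyz": [0,0,0],"spin": 0,"gripper": 0}

```text
time_s: 9.15
tcp_pos: [487.8, -76.8, 150.4]
tool_rot: [0.001, 0.699, 0.715, 0.0]
wrist_force: [-0.4, -0.4, 1.8]
opening: -0.3
```

```bash
python3 - <<'E'
from h import *
s=cam('scene')
cv2.imwrite('pics/s8.png',cv2.resize(s['img'][80:340,150:400],None,fx=2.3,fy=2.3))
x=ctrl.sense();p=x['tcp_pos'];print(p,x['tool_rot'],x['wrist_force'])
E
```

```text
[487.87946346 -77.24567918 150.55012432] [9.79870719e-04 6.99535368e-01 7.14597296e-01 1.14451822e-04] [-1.59051023 -0.20393757  2.09438729]
```

View pics/s8.png

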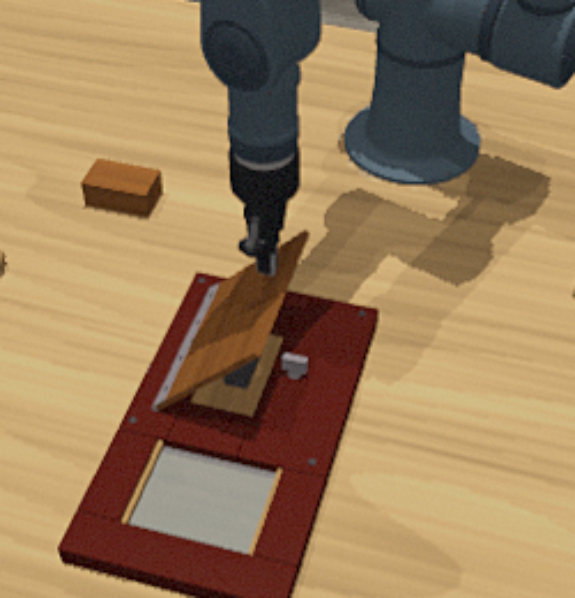

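The panel follows the fingers and is at about 0.8 rad. I'll continue along the arc.

move_arm:
  steps:
    - {"xyz": [12.5,0,12],"spin": 0,"gripper": 0}
    - {"xyz": [10.5,0,12.5],"spin": 0,"gripper": 0}
    - {"xyz": [9,0,13],"spin": 0,"gripper": 0}
    - {"xyz": [7.5,0,14],"spin": 0,"gripper": 0}
    - {"xyz": [6,0,14.5],"spin": 0,"gripper": 0}
    - {"xyz": [4.5,0,15],"spin": 0,"gripper": 0}
    - {"xyz": [0,0,0],"spin": 0,"gripper": 0}
    - {"xyz": [0,0,0],"spin": 0,"gripper": 0}
    - {"xyz": [0,0,0],"spin": 0,"gripper": 0}

```text
time_s: 9.95
tcp_pos: [487.0, -27.1, 69.6]
tool_rot: [0.001, 0.7, 0.714, 0.001]
wrist_force: [-0.1, 1.5, 4.6]
opening: -0.1
```

```bash
python3 - <<'E'
from h import *
s=cam('scene')
cv2.imwrite('pics/s9.png',cv2.resize(s['img'][160:300,180:330],None,fx=4,fy=4))
x=ctrl.sense();p=x['tcp_pos'];print(p,x['wrist_force'])
E
```

```text
[487.05307697 -27.04877356  69.67078632] [-0.15843816  1.76747679  5.96966008]
```

View pics/s9.png

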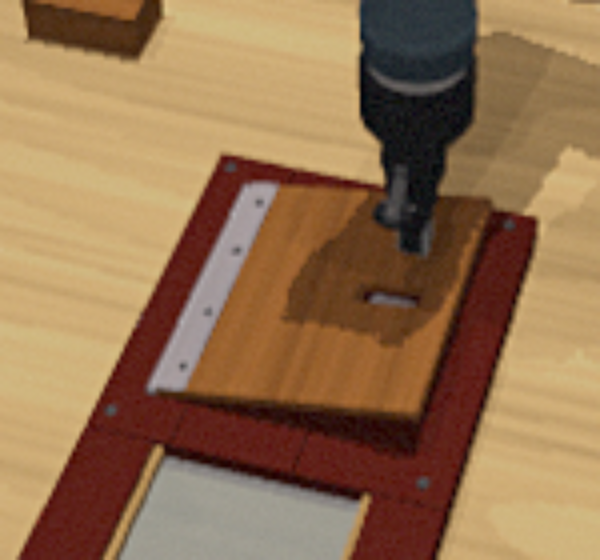

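The stud head shows in the slot at about (390,299) in the crop, so I'll continue down gently.

move_arm:
  steps:
    - {"xyz": [1.5,0,8],"spin": 0,"gripper": 0}
    - {"xyz": [1.5,0,8],"spin": 0,"gripper": 0}
    - {"xyz": [1,0,8],"spin": 0,"gripper": 0}
    - {"xyz": [0,0,5],"spin": 0,"gripper": 0}
    - {"xyz": [0,0,2],"spin": 0,"gripper": 0}
    - {"xyz": [0,0,0],"spin": 0,"gripper": 0}
    - {"xyz": [0,0,0],"spin": 0,"gripper": 0}
    - {"xyz": [0,0,0],"spin": 0,"gripper": 0}

```text
time_s: 10.67
tcp_pos: [487.3, -22.4, 38.6]
tool_rot: [0.001, 0.7, 0.714, 0.001]
wrist_force: [0.8, 3.4, 5.6]
opening: -0.2
```

move_arm:
  steps:
    - {"xyz": [0,0,1.5],"spin": 0,"gripper": 0}
    - {"xyz": [0,0,1],"spin": 0,"gripper": 0}
    - {"xyz": [0,0,0],"spin": 0,"gripper": 0}
    - {"xyz": [0,0,0],"spin": 0,"gripper": 0}
    - {"xyz": [0,0,0],"spin": 0,"gripper": 0}
    - {"xyz": [0,0,0],"spin": 0,"gripper": 0}

```text
time_s: 11.17
tcp_pos: [487.4, -22.4, 37.8]
tool_rot: [0.001, 0.7, 0.714, 0.002]
wrist_force: [-4.3, 3.9, 21.9]
opening: -0.1
```

```bash
python3 - <<'E'
from h import *
s=cam('scene')
cv2.imwrite('pics/s10.png',cv2.resize(s['img'][160:300,180:330],None,fx=4,fy=4))
cam('wrist','w10.png')
for i in range(4):
  cam('top');x=ctrl.sense();print(x['tcp_pos'],x['wrist_force'])
E
```

```text
[487.41534024 -22.35560943  37.79813197] [-3.88631065  3.46753377 21.24688071]
[487.41845778 -22.39341447  37.80387567] [-3.67783399  3.57252457 21.64230485]
[487.44520909 -22.35317995  37.82566676] [-4.9107952   4.76911474 21.99638091]
[487.44616589 -22.3768082   37.81539126] [-4.92993238  3.89866981 21.64017912]
```

View pics/s10.png

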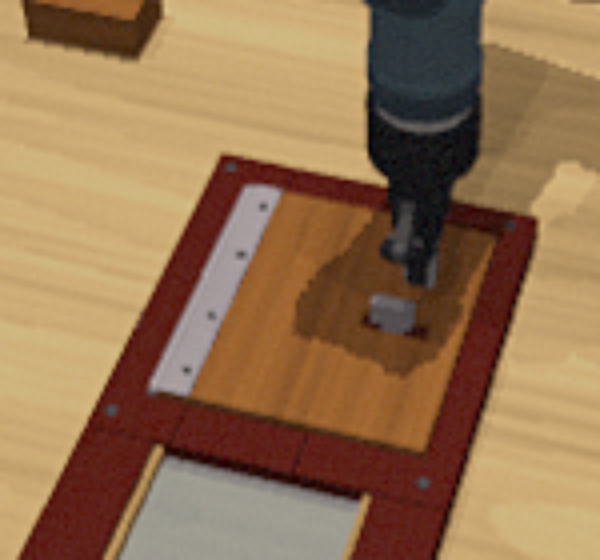

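View pics/w10.png

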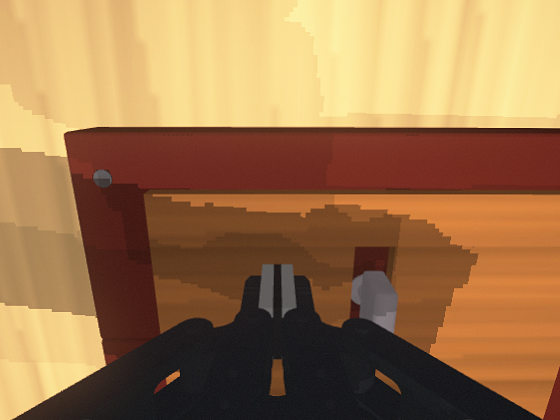

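The panel lies flat with the tip at z 37.8 (38 expected). The head stands proud through the slot, in line with it, and the push holds steady at about 21.6 N. I'm handing it in.

```bash
python3 - <<'E'
from h import *
print(ctrl.finish_job())
x=ctrl.sense();print(x['time_s'],x['tcp_pos'],x['wrist_force'])
E
```

```text
the job is handed in; nothing more can be done
None
the job is handed in; nothing more can be done
```

I gripped the stud's wing and turned it about 1.06 rad clockwise until it lined up with the slot. I then pushed the panel down along its arc with the shut fingers, beside the slot, and handed the job in at about 11.5 s, still pressing.

Last checks:
- **Panel:** flat, with the fingertips at z = 37.8 mm (38 mm expected from the frame plus panel thickness).
- **Push:** steady at about 21.6 N upward on the tool.
- **Stud:** the head stands through the slot and looks in line with it. The last angle measurement was before the panel closed, within about 0.05 rad of zero.
- **Bystanders:** the arm never came near the bystanders. I did not re-measure their positions at the end.

No check failed. The one disagreement was in the frame and stud position: the first estimate, from the top view, was about 5 mm off the wrist-camera one, and I used the wrist value.

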